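# Make up the shine kit and the welt kit

### The job

Make up the two shoe-care kits in the aluminium trays. The broad tray takes the shine kit: the wide black brush in its long bay, the flat tin in the larger of its two short bays and the chrome dispenser in the smaller; the slim tray takes the welt kit: the pale welt brush in its long bay and the tall tin in its short bay. Set each thing down gently and flat on the floor of its bay, brushes on their bristles, tins and dispenser upright, and leave the lace carton, the shine sponge and the shoe tree where they are.

Things in the scene. Friction and masses are not known exactly. Their poses are not given: they have to be found in the camera images.
- wide_brush: Wide black shoe brush standing on its bristles: 165 x 56 mm, 48 mm high, round-ended black wooden back (28 to 48 mm up, flat parallel sides over the middle 109 mm) over slightly narrower stiff black bristles. About 0.19 kg. Origin: centre of the underside of the bristles; x along its length, z up. Grip it across its width by the wooden back, at mid-length.
- welt_brush: Narrow welt brush in pale wood standing on its bristles: 160 x 22 mm, 34 mm high; round-ended wooden back 18 to 34 mm up, stiff brown bristles (18 mm wide) under it only from x = -24 to +76 mm, the rest is a bare handle end. About 0.06 kg. Origin: below the middle of the wooden back, at the level of the bristle ends; x along its length towards the bristle end, z up. Centre of mass about 10 mm towards +x.
- flat_tin: Flat round closed polish tin, bare metal, 68 mm across and 26 mm high, small brass twist key low on its side. About 0.11 kg. Origin: centre of its underside, z up through the lid.
- tall_tin: Small upright closed tin with a ribbed aluminium screw lid, 40 mm across and 52 mm high. About 0.10 kg. Origin: centre of its underside, z up through the lid.
- dispenser: Chrome press-button dispenser bottle, empty and capped: body 48 mm across up to 60 mm, thin neck (24 mm across), then a pump cap 32 mm across from 74 to 95 mm up and a fixed button, 21 mm across, to 100 mm. The tallest thing on the ledge. About 0.13 kg. Origin: centre of its underside, z up. Grip it by the cap.
- broad_tray: Broad aluminium tray (the shine kit's), loose, 196 x 179 mm outside, rim 16 mm high, floor 3 mm thick, partitions 10 mm high, all heights above the ledge. Origin: centre of its underside; x along the 196 mm side, z up. Three bays, in its own frame: long bay 190 x 80 mm, centre x = 0, y = -46.5 mm; larger short bay 115 (x) x 90 mm (y), centre x = -37.5, y = +41.5 mm; smaller short bay 72 (x) x 90 mm (y), centre x = +59, y = +41.5 mm. About 0.45 kg.
- slim_tray: Slim aluminium tray (the welt kit's), loose, 260 x 66 mm outside, rim 16 mm high, floor 3 mm thick, one partition 10 mm high. Origin: centre of its underside; x along its length, z up. Two bays, in its own frame: long bay 185 mm (x) x 60 mm (y), centre x = +34.5, y = 0; short bay 66 mm (x) x 60 mm (y), centre x = -94, y = 0. About 0.30 kg.
- lace_box: Bystander: lace carton 60 x 100 mm, 32 mm high, at the back of the ledge beyond the stock. Origin: centre of its underside.
- shine_sponge: Bystander: shine sponge in an oval black plastic case, 50 x 95 mm, 36 mm high, at the back of the ledge. Origin: centre of its underside.
- shoe_tree: Bystander: wooden shoe tree lying at the back of the ledge, about 260 mm long along its y axis, 66 mm wide and high. Origin: on the ledge under its rod.
There are look-alikes about, which are no part of the job. What is shaped like the dispenser but blue or yellow is not meant.

How it is judged:
By the outcome, as a careful person would: the job done as asked, in the order asked, and still so for the second after the job is handed in, with the robot touching nothing.
It also fails if it takes over 131 s, if anything falls off the work surface, if the arm or the gripper's body presses on something with over 40 N, if the wrist force passes 120 N, or if a joint passes its speed limit or range.

### The arm

A 7-joint arm with a two-finger parallel gripper is mounted at the origin on the work surface. World frame = base frame: x ahead of the robot, y to its left, z up, the work surface at z = 0. Lengths are in m, angles in rad, forces in N, time in s.
With the tool pointing down it reaches from about 0.4 to 0.875 m from the base axis. Payload 6.5 kg.
Tool frame: the origin (TCP) lies midway between the tips of the shut fingers; the grasp point (between the pads) lies 19 mm behind it; z points along the fingers, y is the line along which they close (so a half turn about z gives the same grasp; the last joint's range is limited). The gripper opens to 85 mm and grips with 20 to 120 N. Pads are 22 mm wide; open, the fingers measure 114 mm over their backs; the gripper's body (76 mm by 85 mm) begins 54 mm behind the grasp point. The pads swing forward as they close: fully open they stand 13 mm farther back than shut.
Start: joints at [1.048, 0.536, -0.004, 1.538, 0.003, 1.067, -0.071], TCP at [0.287, -0.583, 0.231] pointing down, gripper open.
Joint ranges: [-2.7, 2.7], [-0.37, 2.16], [-1.27, 1.26], [0.24, 2.4], [-1.31, 4.45], [0.19, 1.91], [-2.76, 2.76]. Speed limits (rad/s): [2.39, 2.39, 3.14, 3.14, 3.14, 3.14, 3.14].

### API

Orientations are given as a unit quaternion [w, x, y, z].
In Python, from workcell import arm gives the robot as it stands.
- The arm moves only by the tool apply_moves, never from a script. Its argument "motion" is one flat list of numbers, 6 for each row, row after row: the shift along the tool's x, y, z normalised to -1 to 1, where 1 is 0.12 m, then the turn, a rotation vector about the tool's x, y, z normalised to -1 to 1, where 1 is pi/4 rad. In form: [x, y, z, wx, wy, wz, x, y, z, wx, wy, wz, ...]. A call has 1 to 5 rows; each row is the pose to reach, as a shift and turn from the pose commanded when the call began, along the tool's axes at that moment; what a row does not reach only later rows make up. A row lasts 1/12 s, in which the tool goes at most 41.7 mm and 7.16 degrees, less where a joint would pass 70% of its speed; a pose out of reach is approached as far as the arm can. A call with a number of a shift or a turn outside -1 to 1 is refused whole. A call with a gripper value outside its range is refused whole. "jaw" is the opening, from 0 (shut) to 1 (fully open), set as the call begins (left out, the last holds). The fingers move at their own pace and stop on an object; "squeeze" is the grip in N (left out, the last holds). Time passes only in rows, so rows that repeat a pose let the fingers close. It gives the time, the measured TCP pose, the force, the opening and the grip force at its end, in the units of the state.
- arm.get_state(): the state, without advancing time (a new reading comes with each control period).
- arm.grab_frame(name): name is "scene" or "side" or "wrist"; returns a dict with "pixels" (480x640x3 uint8, red, green, blue), "K" (3x3 intrinsics, pixels), "pose" (4x4, takes a point from camera to world coordinates). Camera axes: x right, y down, z forward; pixel columns grow to the right and rows downward; lengths in m; the calibration is good to about 2 mm. The wrist camera is an equidistant fisheye: a pixel r from the principal point sees the ray r / f radians off the axis. A picture is of the moment at which its call begins. There is no depth.
- arm.finish_job(): hands the job in; it is judged then, once.
The state is a dict: "time_s": time; "qpos": joint angles; "qvel": joint speeds; "joint_torque": joint torques, N m; "ee_pos": TCP position; "eef_rot": TCP orientation; "force": force on the tool from outside, world axes, zero at the start; "moment": the same for the moment, N m; "width": finger opening in m; "grip_force": force on a finger pad.
Only numpy, scipy, OpenCV 4.12 (cv2) and the standard library are available. Lean on these libraries where they do the work, as an engineer would, in place of code of your own. Each camera call takes 0.05 s, during which the arm holds its last target. There are 200 camera calls.

## Working session

There is one attempt and no reset: what is moved stays moved. The work goes in short steps, Python scripts to look and compute and a tool call to move; the robot and the scene stay as the last step left them, time stands still between calls to the robot, and variables do not carry over. Pictures are saved under pics/ and viewed, at most 14 in all, crops included, and the job is handed in when it is done.

Besides the shell and the picture viewer there is one more tool, called after "Emit:" as a command line: name --argument value ..., lists and objects as JSON in quotes. apply_moves: Moves the arm, as the interface text tells. Scaled input: -1 to 1 covers 0.12 m each way for a shift and pi/4 rad each way for a turn. Its arguments: {"type":"object","properties":{"motion":{"type":"array","items":{"type":"number","minimum":-1,"maximum":1}},"jaw":{"type":"number"},"squeeze":{"type":"number"}},"required":["motion"]}

```bash
mkdir -p pics; ls
python3 - <<'E'
from workcell import arm
import cv2,numpy as np
s=arm.get_state();print({k:np.round(v,3).tolist() for k,v in s.items()})
for n in ("scene","side","wrist"):
    f=arm.grab_frame(n);cv2.imwrite(f"pics/{n}0.png",f["pixels"][:,:,::-1]);np.savez(f"{n}0.npz",**f)
    print(n,np.round(f["K"],1).tolist(),np.round(f["pose"],3).tolist())
E
```

```text
pics
{'time_s': 0.0, 'qpos': [1.048, 0.537, -0.004, 1.539, 0.003, 1.067, -0.071], 'qvel': [-0.001, -0.0, -0.001, 0.001, -0.0, 0.0, 0.0], 'joint_torque': [0.001, -58.342, 1.05, -25.911, 0.013, 0.01, -0.0], 'ee_pos': [0.286, -0.583, 0.23], 'eef_rot': [-0.001, 0.974, 0.226, -0.0], 'force': [-0.415, 0.849, 1.193], 'moment': [0.0, -0.024, -0.052], 'grip_force': 0.0, 'width': 0.085}
scene [[551.5, 0.0, 322.7], [0.0, 551.5, 234.5], [0.0, 0.0, 1.0]] [[0.407, 0.705, -0.582, 1.244], [0.914, -0.308, 0.265, -0.256], [0.008, -0.639, -0.769, 0.821], [0.0, 0.0, 0.0, 1.0]]
side [[529.0, 0.0, 317.5], [0.0, 529.0, 242.5], [0.0, 0.0, 1.0]] [[0.995, -0.054, 0.086, 0.56], [-0.101, -0.63, 0.77, -0.686], [0.013, -0.774, -0.633, 0.612], [0.0, 0.0, 0.0, 1.0]]
wrist [[371.6, 0.0, 320.3], [0.0, 371.6, 238.8], [0.0, 0.0, 1.0]] [[0.441, -0.852, -0.28, 0.359], [-0.897, -0.42, -0.136, -0.547], [-0.002, 0.312, -0.95, 0.373], [0.0, 0.0, 0.0, 1.0]]
```

View pics/scene0.png

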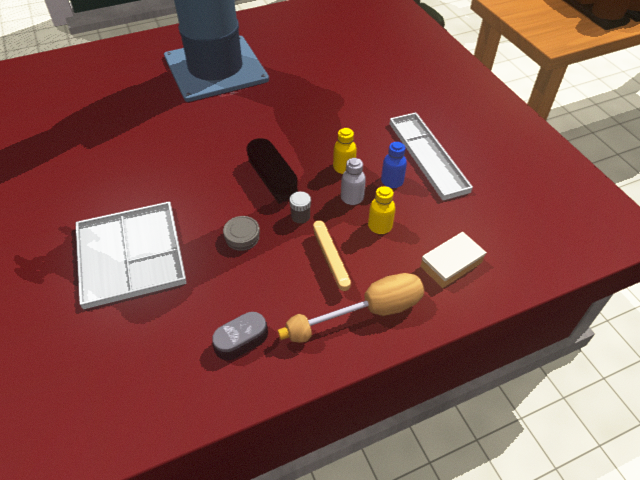

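View pics/side0.png

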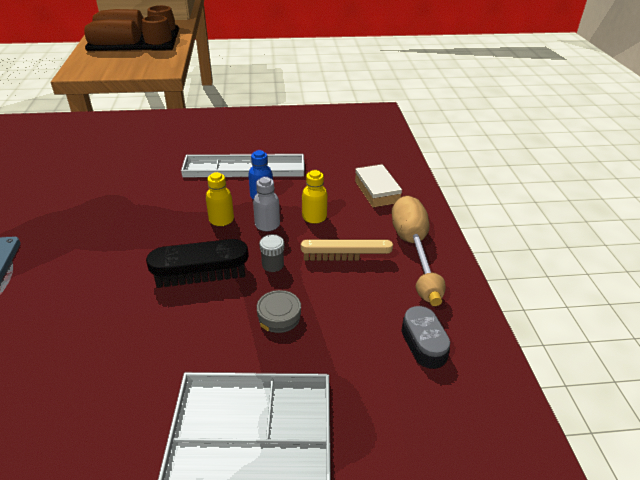

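The scene view shows the broad tray around (130,253), the slim tray around (430,155), and the wide brush at (272,168). The flat tin is at (241,233), the tall tin at (300,207), the chrome dispenser at (353,181) and the welt brush at (332,255). The side view shows the same things, with the broad tray cut off at the bottom edge.

```bash
cat > h.py <<'E'
import cv2,numpy as np
from workcell import arm
def rays(f,uv):
    K,P=np.array(f["K"]),np.array(f["pose"]);uv=np.asarray(uv,float).reshape(-1,2)
    d=np.c_[(uv-[K[0,2],K[1,2]])/K[0,0],np.ones(len(uv))]
    return P[:3,3],d@P[:3,:3].T
def frays(f,uv):   # equidistant fisheye
    K,P=np.array(f["K"]),np.array(f["pose"])
    p=cv2.fisheye.undistortPoints(np.asarray(uv,float).reshape(-1,1,2),K.astype(float),np.zeros(4)).reshape(-1,2)
    return P[:3,3],np.c_[p,np.ones(len(p))]@P[:3,:3].T
def plane(f,uv,z,fish=False):
    o,d=(frays if fish else rays)(f,uv);return (o+d*((z-o[2])/d[:,2:]))[:,:2]
def proj(f,p):
    P=np.array(f["pose"]);c=(np.atleast_2d(p)-P[:3,3])@P[:3,:3];K=np.array(f["K"])
    return c[:,:2]/c[:,2:]*K[0,0]+[K[0,2],K[1,2]]
def box(f,mask,z,roi,fish=False,n=1):
    "hull of mask inside roi cast to plane z: centroid, minAreaRect"
    x0,y0,x1,y1=roi;m=np.zeros(mask.shape,np.uint8);m[y0:y1,x0:x1]=mask[y0:y1,x0:x1]
    m=cv2.morphologyEx(m,cv2.MORPH_OPEN,np.ones((2,2)))
    cs=cv2.findContours(m,cv2.RETR_EXTERNAL,cv2.CHAIN_APPROX_NONE)[0]
    c=max(cs,key=cv2.contourArea)
    w=plane(f,c.reshape(-1,2),z,fish)*1000;hu=cv2.convexHull(w.astype(np.float32))
    M=cv2.moments(hu);r=cv2.minAreaRect(hu)
    return np.round([M['m10']/M['m00'],M['m01']/M['m00'],*r[1],r[2]],1),cv2.boundingRect(c)
E
python3 - <<'E'
from h import *
S,D=[dict(np.load(n+"0.npz")) for n in("scene","side")]
def masks(f):
    rgb=f["pixels"].astype(int);h=cv2.cvtColor(f["pixels"],cv2.COLOR_RGB2HSV);H,s,v=[h[...,i].astype(int) for i in range(3)]
    sp=rgb.max(2)-rgb.min(2)
    return dict(grey=((sp<45)&(v>45)&(s<110)).astype(np.uint8),pale=((H>12)&(H<30)&(v>110)&(s>60)).astype(np.uint8),dark=((v<40)&(sp<25)).astype(np.uint8),nored=(~((H<8)|(H>172))|(s<110)).astype(np.uint8))
a=masks(S);b=masks(D)
Q=[("broad",S,a,"grey",(60,190,200,320),.008),("slim",S,a,"grey",(385,105,480,205),.008),("slim",D,b,"grey",(170,140,315,185),.008),
("wide",S,a,"dark",(240,130,300,205),.026),("wide",D,b,"dark",(140,230,255,295),.026),
("flat",S,a,"grey",(215,205,270,255),.013),("flat",D,b,"grey",(250,280,305,340),.013),
("tall",S,a,"grey",(285,185,316,230),.026),("tall",D,b,"grey",(255,230,290,275),.026),
("welt",S,a,"pale",(305,215,358,300),.026),("welt",D,b,"pale",(295,235,398,265),.026),
("dispS",S,a,"grey",(335,150,370,210),.047),("dispD",D,b,"grey",(250,170,285,235),.047)]
for n,f,m,k,roi,z in Q: print(n,*box(f,m[k],z,roi))
ys=[("y1",(325,125,362,175)),("y2",(360,183,400,238)),]
for n,roi in ys: print(n,*box(S,a["pale"],.047,roi))
vis=np.vstack([np.hstack([m["grey"][100:340,60:460]*255,m["dark"][100:340,60:460]*255]) for m in(a,b)])
cv2.imwrite("pics/m.png",vis)
# bottles cap tops
E
```

```text
broad [ 524.8 -322.8  185.9  216.9   83.9] (76, 203, 112, 108)
slim [512.5 330.5  79.7 278.2  86.2] (390, 113, 84, 89)
slim [450.4 330.   96.3 151.8  85.5] (182, 155, 71, 24)
wide [437.8  -4.9 194.6  64.8   5.1] (249, 140, 49, 64)
wide [438.6  -8.  167.3 103.5   5.5] (148, 240, 101, 49)
flat [ 568.2 -116.3   68.8   85.2   70.2] (224, 217, 37, 35)
flat [ 566.1 -117.7   88.4   68.5   85.6] (257, 291, 45, 43)
tall [560.5   7.8  41.7  82.2  66.8] (290, 192, 22, 32)
tall [560.3   9.5  42.7  98.9   2.1] (260, 235, 26, 38)
welt [692.2  14.7  24.9 166.4  84.9] (314, 222, 38, 70)
welt [689.3  11.2  35.3 159.2  85.1] (302, 240, 92, 14)
dispS [560.  122.8  48.2 130.2  62.4] (341, 159, 26, 47)
dispD [554.5 121.1 174.   47.5  89.5] (254, 178, 27, 55)
y1 [466.4 148.2  46.4 140.8  62.6] (334, 129, 24, 46)
y2 [649.9 139.9  48.  123.2  54.8] (369, 187, 28, 48)
```

View pics/m.png

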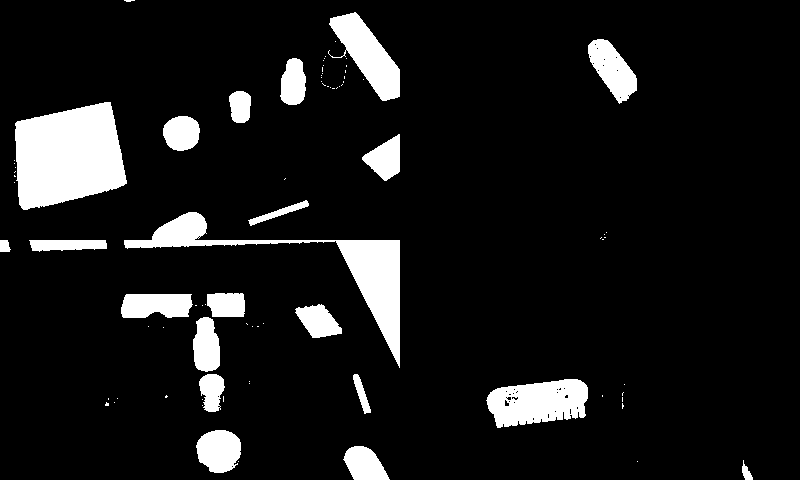

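The masks separate every object cleanly. I have usable poses for all of them, so I start moving, going to the wide brush first.

Emit:
apply_moves --motion '[0.7,-0.675,0,0,0,0.463,0.7,-0.675,0,0,0,0.463,0.7,-0.675,0,0,0,0.463,0.7,-0.675,0,0,0,0.463]' --jaw 1 --squeeze 40

```text
time_s: 0.48
ee_pos: [0.3305, -0.4661, 0.2308]
eef_rot: [-0.003, 0.999, 0.048, 0.001]
force: [0.1, 0.3, -1.0]
width: 0.0855
grip_force: 0.0
```

Emit:
apply_moves --motion '[0.32,-0.947,0,0,0,0,0.32,-0.947,0,0,0,0,0.32,-0.947,0,0,0,0,0.32,-0.947,0,0,0,0]'

```text
time_s: 0.82
ee_pos: [0.3564, -0.3495, 0.2309]
eef_rot: [-0.002, 0.999, 0.051, 0.0]
force: [0.4, 0.6, -0.7]
width: 0.0853
grip_force: 0.0
```

Emit:
apply_moves --motion '[0.32,-0.947,0,0,0,0,0.32,-0.947,0,0,0,0,0.32,-0.947,0,0,0,0,0.32,-0.947,0,0,0,0]'

```text
time_s: 1.15
ee_pos: [0.3835, -0.2334, 0.2312]
eef_rot: [-0.002, 0.999, 0.052, 0.0]
force: [1.0, -0.2, -0.1]
width: 0.0852
grip_force: 0.0
```

Emit:
apply_moves --motion '[0.32,-0.947,0,0,0,0,0.32,-0.947,0,0,0,0,0.32,-0.947,0,0,0,0,0.32,-0.947,0,0,0,0]'

```text
time_s: 1.48
ee_pos: [0.4111, -0.117, 0.2315]
eef_rot: [-0.001, 0.999, 0.052, 0.001]
force: [0.4, -0.0, 0.4]
width: 0.0855
grip_force: 0.0
```

Emit:
apply_moves --motion '[0.25,-0.947,0,0,0,0,0.25,-0.947,0,0,0,0,0.25,-0.947,0,0,0,0,0.25,-0.947,0,0,0,0,0.25,-0.947,0,0,0,0]'

```text
time_s: 1.9
ee_pos: [0.4291, -0.0064, 0.2313]
eef_rot: [-0.0, 0.999, 0.049, 0.0]
force: [0.7, -0.7, 0.5]
width: 0.0855
grip_force: 0.0
```

Run:
```python
from h import *
s=arm.get_state();print(np.round(s['ee_pos'],4),np.round(s['eef_rot'],4),np.round(s['qpos'],2))
f=arm.grab_frame("wrist");np.savez("w1.npz",**f);cv2.imwrite("pics/w1.png",f["pixels"][:,:,::-1]);print(np.round(f["pose"],3).tolist())
```

```text
[ 0.4291 -0.0064  0.2313] [-1.000e-04  9.988e-01  4.890e-02  0.000e+00] [ 0.15  0.17 -0.27  2.08  0.06  0.9  -1.62]
[[0.098, -0.946, -0.31, 0.509], [-0.995, -0.093, -0.03, 0.002], [-0.001, 0.312, -0.95, 0.374], [0.0, 0.0, 0.0, 1.0]]
```

View pics/w1.png

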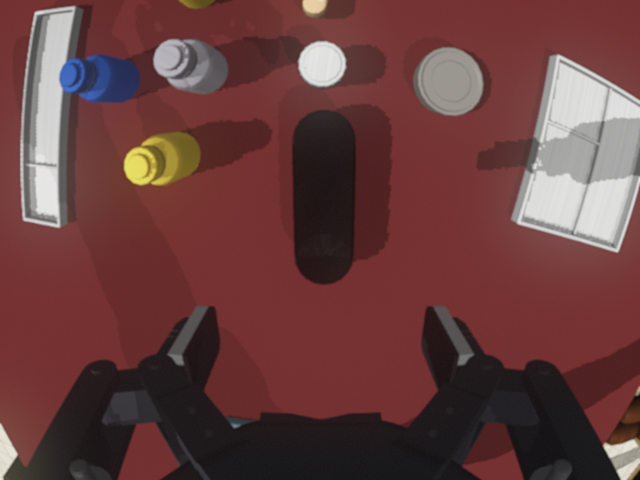

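Wrist view: brush spans (325,110) to (325,283), flat tin at (449,81), tall tin lid at (322,63), dispenser cap at (172,57). The trays are at the left and right edges of the frame. I'll measure them from here.

Run:
```python
from h import *
f=dict(np.load("w1.npz"));im=f["pixels"];h=cv2.cvtColor(im,cv2.COLOR_RGB2HSV);H,s,v=[h[...,i].astype(int) for i in range(3)]
dark=((v<55)&(im.max(2).astype(int)-im.min(2)<30)).astype(np.uint8);grey=((s<60)&(v>50)).astype(np.uint8)
print("wide",*box(f,dark,.046,(270,90,370,300),True))
print("flat",*box(f,grey,.024,(405,40,495,125),True))
print("tall",*box(f,grey,.050,(290,35,352,92),True))
for n,q in (("disp button",(172,57)),("blue top",(73,77)),("yel",(141,165))): print(n,np.round(plane(f,[q],.1,True)*1000,1))
print("slim",*box(f,grey,.014,(10,0,90,235),True))
print("slim corners",np.round(plane(f,[(37,9),(83,6),(62,227),(22,221)],.016,True)*1000))
print("broad corners",np.round(plane(f,[(553,55),(513,218),(618,251)],.016,True)*1000))
print("broad part. junction", np.round(plane(f,[(600,143),(574,234),(549,123),(610,85)],.010,True)*1000))
print("slim partition", np.round(plane(f,[(28,163),(57,165)],.010,True)*1000))
```

```text
wide [437.3  -9.  161.6  54.9   5.6] (294, 112, 63, 173)
flat [ 563.9 -117.6   68.    71.6    6.2] (415, 48, 70, 69)
tall [558.3   4.8  41.9  40.8   5.6] (299, 42, 49, 48)
disp button [[552.8 119.3]]
blue top [[541.7 214.2]]
yel [[467.3 141.6]]
slim [506.6 324.3  82.7 264.7  86.1] (21, 7, 63, 222)
slim corners [[643. 351.]
 [634. 276.]
 [377. 301.]
 [379. 374.]]
broad corners [[ 624. -238.]
 [ 437. -217.]
 [ 414. -403.]]
broad part. junction [[ 542. -329.]
 [ 427. -317.]
 [ 548. -246.]
 [ 617. -335.]]
slim partition [[453. 358.]
 [451. 307.]]
```

Emit:
apply_moves --motion '[0.068,0.02,0.9,0,0,0,0.068,0.02,0.9,0,0,0,0.068,0.02,0.9,0,0,0,0.068,0.02,0.9,0,0,0]'

```text
time_s: 2.28
ee_pos: [0.4335, -0.0114, 0.1192]
eef_rot: [0.0, 0.999, 0.045, -0.004]
force: [-1.7, -1.1, -0.3]
width: 0.0854
grip_force: 0.0
```

Emit:
apply_moves --motion '[0,0,0.3,0,0,0,0,0,0.6,0,0,0,0,0,0.8,0,0,0,0,0,0.9,0,0,0,0,0,0.9,0,0,0]'

```text
time_s: 2.7
ee_pos: [0.4362, -0.0107, 0.0143]
eef_rot: [0.001, 0.999, 0.046, -0.002]
force: [-0.4, -0.3, 0.4]
width: 0.0857
grip_force: 0.0
```

Emit:
apply_moves --motion '[0,0,0,0,0,0,0,0,0,0,0,0,0,0,0,0,0,0,0,0,0,0,0,0,0,0,0,0,0,0]' --jaw 0 --squeeze 40

```text
time_s: 3.12
ee_pos: [0.4384, -0.0096, 0.017]
eef_rot: [0.0, 0.999, 0.046, 0.002]
force: [-1.1, -0.7, 4.6]
width: 0.0553
grip_force: 42.0
```

Emit:
apply_moves --motion '[0,0,0,0,0,0,0,0,0,0,0,0,0,0,0,0,0,0,0,0,0,0,0,0,0,0,0,0,0,0]'

```text
time_s: 3.53
ee_pos: [0.4384, -0.0096, 0.017]
eef_rot: [0.0, 0.999, 0.046, 0.002]
force: [-0.0, -1.0, 5.2]
width: 0.0553
grip_force: 42.1
```

Emit:
apply_moves --motion '[0,0,-0.1,0,0,0,0,0,-0.3,0,0,0,0,0,-0.5,0,0,0,0,0,-0.7,0,0,0,0,0,-0.7,0,0,0]'

```text
time_s: 3.95
ee_pos: [0.4401, -0.0094, 0.1039]
eef_rot: [0.0, 0.999, 0.046, 0.004]
force: [1.4, -0.1, -0.5]
width: 0.055
grip_force: 43.8
```

Emit:
apply_moves --motion '[0.02,0.15,0,0,0,0,0.045,0.36,0,0,0,0,0.07,0.57,0,0,0,0,0.094,0.758,0,0,0,0]'

```text
time_s: 4.28
ee_pos: [0.4568, -0.1003, 0.0997]
eef_rot: [0.0, 0.999, 0.047, 0.0]
force: [1.6, -0.3, -1.9]
width: 0.0553
grip_force: 43.7
```

Emit:
apply_moves --motion '[0.023,0.19,0,0,0,0,0.047,0.38,0,0,0,0,0.07,0.57,0,0,0,0,0.094,0.758,0,0,0,0]'

```text
time_s: 4.62
ee_pos: [0.4762, -0.1896, 0.0996]
eef_rot: [0.0, 0.999, 0.046, 0.0]
force: [-0.0, -0.7, -1.6]
width: 0.0554
grip_force: 43.7
```

Emit:
apply_moves --motion '[0.023,0.19,0,0,0,0,0.047,0.38,0,0,0,0,0.07,0.57,0,0,0,0,0.094,0.758,0,0,0,0]'

```text
time_s: 4.95
ee_pos: [0.4958, -0.2791, 0.0995]
eef_rot: [0.0, 0.999, 0.046, -0.0]
force: [0.1, -0.4, -2.3]
width: 0.0552
grip_force: 43.7
```

Emit:
apply_moves --motion '[0.023,0.25,0,0,0,0.06,0.047,0.5,0,0,0,0.12,0.07,0.65,0,0,0,0.19,0.094,0.758,0,0,0,0.256,0.094,0.758,0,0,0,0.256]'

```text
time_s: 5.37
ee_pos: [0.5154, -0.3712, 0.0995]
eef_rot: [0.001, 0.998, -0.057, 0.0]
force: [-0.1, -1.3, -2.0]
width: 0.0555
grip_force: 43.6
```

Run:
```python
from h import *
f=arm.grab_frame("wrist");s=arm.get_state();print(s['time_s'],np.round(s['ee_pos'],4),np.round(s['eef_rot'],4),s['width'])
np.savez("w2.npz",**f);cv2.imwrite("pics/w2.png",f["pixels"][:,:,::-1])
```

```text
5.4167 [ 0.5152 -0.3688  0.0993] [ 5.000e-04  9.985e-01 -5.480e-02  0.000e+00] 0.0554406606381323
```

View pics/w2.png

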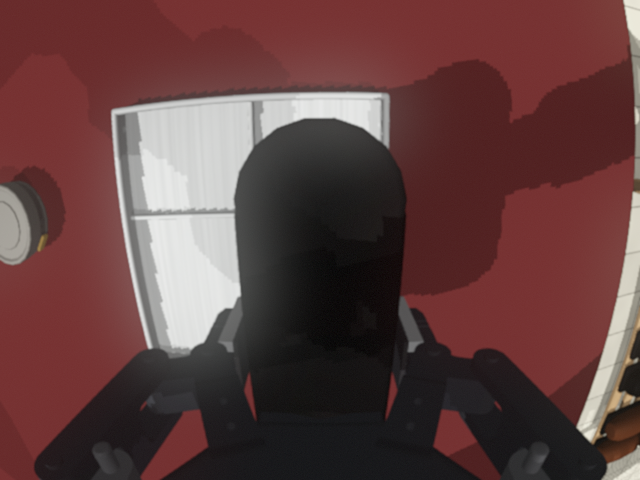

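The brush is held straight, with its tip at about (320,118). The tray's far rim corners are at (114,110) and (387,94).

Run:
```python
from h import *
f=dict(np.load("w2.npz"))
print(np.round(plane(f,[(113,110),(388,94)],.016,True)*1000,1), np.round(plane(f,[(253,101),(132,215),(245,212)],.010,True)*1000,1))
print(np.round(plane(f,[(320,118)],.12,True)*1000,1),np.round(plane(f,[(238,212),(405,209)],.12,True)*1000,1))
```

```text
[[ 626.3 -245.4]
 [ 607.9 -422.2]] [[ 613.2 -340.1]
 [ 552.3 -241.7]
 [ 543.5 -324.6]]
[[ 596.1 -379.6]] [[ 568.3 -348.1]
 [ 562.8 -405.1]]
```

Emit:
apply_moves --motion '[0,0,0.12,0,0,0,0,0,0.3,0,0,0,0,0,0.45,0,0,0,0,0,0.55,0,0,0,0,0,0.6,0,0,0]'

```text
time_s: 5.83
ee_pos: [0.5146, -0.3653, 0.0256]
eef_rot: [-0.001, 0.999, -0.053, -0.001]
force: [0.0, -0.1, -1.3]
width: 0.0557
grip_force: 43.7
```

Emit:
apply_moves --motion '[0,0,0.015,0,0,0,0,0,0.03,0,0,0,0,0,0.045,0,0,0,0,0,0.045,0,0,0,0,0,0.045,0,0,0]'

```text
time_s: 6.25
ee_pos: [0.5162, -0.3675, 0.0226]
eef_rot: [0.0, 0.999, -0.054, 0.0]
force: [-0.2, 0.2, -2.7]
width: 0.0554
grip_force: 43.7
```

Emit:
apply_moves --motion '[0,0,0.005,0,0,0,0,0,0.01,0,0,0,0,0,0.015,0,0,0,0,0,0.015,0,0,0]'

```text
time_s: 6.58
ee_pos: [0.5159, -0.3673, 0.0202]
eef_rot: [0.0, 0.999, -0.054, 0.0]
force: [-0.3, 0.2, -0.5]
width: 0.0555
grip_force: 44.0
```

Emit:
apply_moves --motion '[0,0,0.005,0,0,0,0,0,0.008,0,0,0,0,0,0.008,0,0,0,0,0,0.008,0,0,0]'

```text
time_s: 6.92
ee_pos: [0.5158, -0.3673, 0.0201]
eef_rot: [0.0, 0.999, -0.054, 0.0]
force: [-3.2, 1.8, 8.6]
width: 0.0554
grip_force: 44.8
```

Emit:
apply_moves --motion '[0,0,0,0,0,0,0,0,0,0,0,0,0,0,0,0,0,0,0,0,0,0,0,0,0,0,0,0,0,0]' --jaw 1

```text
time_s: 7.33
ee_pos: [0.5157, -0.3672, 0.019]
eef_rot: [-0.0, 0.999, -0.054, -0.0]
force: [-0.0, 0.6, 0.6]
width: 0.0854
grip_force: 0.0
```

Emit:
apply_moves --motion '[0,0,-0.05,0,0,0,0,0,-0.2,0,0,0,0,0,-0.5,0,0,0,0,0,-0.8,0,0,0,0,0,-0.9,0,0,0]'

```text
time_s: 7.75
ee_pos: [0.5183, -0.3688, 0.1328]
eef_rot: [0.002, 0.999, -0.054, 0.003]
force: [1.4, -1.2, 0.4]
width: 0.0855
grip_force: 0.0
```

Emit:
apply_moves --motion '[0.015,-0.17,0,0,0,0,0.03,-0.35,0,0,0,0,0.045,-0.53,0,0,0,0,0.064,-0.705,0,0,0,0]'

```text
time_s: 8.08
ee_pos: [0.5326, -0.283, 0.1276]
eef_rot: [0.0, 0.999, -0.054, 0.0]
force: [0.0, 0.0, 0.5]
width: 0.0851
grip_force: 0.0
```

Emit:
apply_moves --motion '[0.015,-0.17,0,0,0,0,0.03,-0.35,0,0,0,0,0.045,-0.53,0,0,0,0,0.064,-0.705,0,0,0,0]'

```text
time_s: 8.42
ee_pos: [0.5493, -0.1995, 0.1275]
eef_rot: [0.0, 0.999, -0.054, 0.0]
force: [-0.0, 0.7, -0.2]
width: 0.0854
grip_force: 0.0
```

Emit:
apply_moves --motion '[0.015,-0.17,0,0,0,-0.11,0.03,-0.35,0,0,0,-0.22,0.045,-0.53,0,0,0,-0.33,0.064,-0.705,0,0,0,-0.444,0.064,-0.705,0,0,0,-0.444]'

```text
time_s: 8.83
ee_pos: [0.5672, -0.1115, 0.1276]
eef_rot: [-0.002, 0.992, 0.125, 0.001]
force: [-0.2, 1.7, -0.4]
width: 0.0855
grip_force: 0.0
```

Run:
```python
from h import *
f=arm.grab_frame("wrist");s=arm.get_state();print(s['time_s'],np.round(s['ee_pos'],4),np.round(s['eef_rot'],4),s['width'])
np.savez("w3.npz",**f);cv2.imwrite("pics/w3.png",f["pixels"][:,:,::-1])
im=f["pixels"];h=cv2.cvtColor(im,cv2.COLOR_RGB2HSV);H,s,v=[h[...,i].astype(int) for i in range(3)]
grey=((s<60)&(v>50)).astype(np.uint8)
u=(np.array([566,-117.5,20]))/1000
print("flat",*box(f,grey,.024,(230,60,420,300),True))
```

```text
8.8833 [ 0.5667 -0.1143  0.1275] [-8.000e-04  9.925e-01  1.224e-01  5.000e-04] 0.08551972152355893
flat [ 565.4 -118.4   68.4   68.2   59.9] (282, 194, 97, 95)
```

View pics/w3.png

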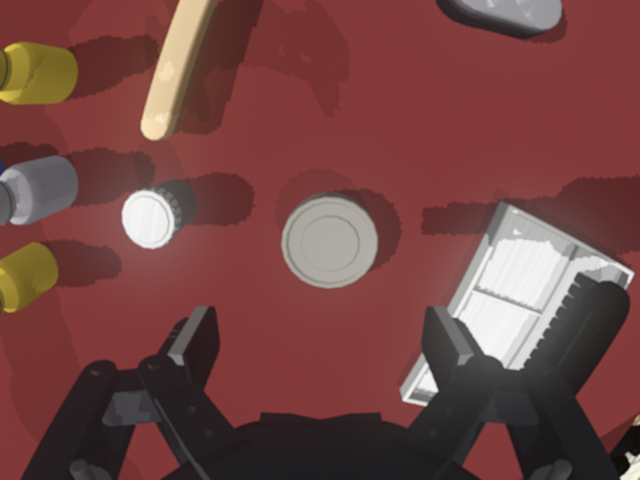

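Emit:
apply_moves --motion '[0,0,0.2,0,0,0,0,0,0.4,0,0,0,0,0,0.6,0,0,0,0,0,0.8,0,0,0,-0.006,0.007,0.8,0,0,0]'

```text
time_s: 9.3
ee_pos: [0.562, -0.119, 0.0272]
eef_rot: [-0.001, 0.993, 0.119, -0.004]
force: [-1.1, 0.4, -0.4]
width: 0.0852
grip_force: 0.0
```

Emit:
apply_moves --motion '[0,0,0.07,0,0,0,0,0,0.14,0,0,0,0,0,0.21,0,0,0,0,0,0.22,0,0,0,0,0,0.22,0,0,0]'

```text
time_s: 9.72
ee_pos: [0.5654, -0.1184, 0.0047]
eef_rot: [0.0, 0.993, 0.12, -0.0]
force: [-0.0, -0.2, 1.0]
width: 0.0858
grip_force: 0.0
```

Emit:
apply_moves --motion '[0,0,0,0,0,0,0,0,0,0,0,0,0,0,0,0,0,0,0,0,0,0,0,0,0,0,0,0,0,0]' --jaw 0 --squeeze 35

```text
time_s: 10.13
ee_pos: [0.566, -0.1184, 0.0056]
eef_rot: [0.0, 0.993, 0.12, 0.001]
force: [-0.8, 0.4, 6.3]
width: 0.0668
grip_force: 39.1
```

Emit:
apply_moves --motion '[0,0,0,0,0,0,0,0,-0.05,0,0,0,0,0,-0.2,0,0,0,0,0,-0.4,0,0,0,0,0,-0.5,0,0,0]'

```text
time_s: 10.55
ee_pos: [0.5665, -0.1185, 0.067]
eef_rot: [0.0, 0.993, 0.12, 0.001]
force: [0.6, -0.9, -1.2]
width: 0.0665
grip_force: 39.8
```

Emit:
apply_moves --motion '[-0.1,0.13,0,0,0,0,-0.24,0.28,0,0,0,0,-0.36,0.42,0,0,0,0,-0.475,0.565,0,0,0,0]'

```text
time_s: 10.88
ee_pos: [0.5255, -0.1987, 0.0649]
eef_rot: [0.0, 0.993, 0.12, -0.0]
force: [0.5, -0.6, -2.7]
width: 0.0664
grip_force: 39.8
```

Emit:
apply_moves --motion '[-0.12,0.14,0,0,0,0,-0.24,0.28,0,0,0,0,-0.36,0.42,0,0,0,0,-0.475,0.565,0,0,0,0]'

```text
time_s: 11.22
ee_pos: [0.4864, -0.2781, 0.0648]
eef_rot: [0.0, 0.993, 0.12, -0.0]
force: [0.4, -0.9, -0.0]
width: 0.0666
grip_force: 39.8
```

Emit:
apply_moves --motion '[0,0,0,0,0,-0.14,0,0,0,0,0,-0.28,0,0,0,0,0,-0.42,0,0,0,0,0,-0.556,0,0,0,0,0,-0.556]'

```text
time_s: 11.63
ee_pos: [0.4869, -0.2774, 0.0647]
eef_rot: [-0.0, 0.943, 0.334, 0.0]
force: [-0.5, 0.3, -0.7]
width: 0.0666
grip_force: 39.8
```

Emit:
apply_moves --motion '[0,0,0,0,0,-0.14,0,0,0,0,0,-0.28,0,0,0,0,0,-0.42,0,0,0,0,0,-0.556,0,0,0,0,0,-0.556]'

```text
time_s: 12.05
ee_pos: [0.4869, -0.2773, 0.0646]
eef_rot: [-0.0, 0.849, 0.529, 0.0]
force: [0.6, 0.9, -0.8]
width: 0.0666
grip_force: 39.8
```

Emit:
apply_moves --motion '[0,0,0,0,0,-0.14,0,0,0,0,0,-0.28,0,0,0,0,0,-0.4,0,0,0,0,0,-0.444,0,0,0,0,0,-0.444]'

```text
time_s: 12.47
ee_pos: [0.487, -0.2773, 0.0646]
eef_rot: [-0.0, 0.746, 0.666, 0.0]
force: [-0.1, 0.7, -1.5]
width: 0.0667
grip_force: 39.8
```

Run:
```python
from h import *
f=arm.grab_frame("wrist");s=arm.get_state();print(s['time_s'],np.round(s['ee_pos'],4),np.round(s['eef_rot'],4),s['width'])
np.savez("w4.npz",**f);cv2.imwrite("pics/w4.png",f["pixels"][:,:,::-1])
```

```text
12.5167 [ 0.487  -0.2772  0.0647] [-1.000e-04  7.460e-01  6.659e-01  0.000e+00] 0.06669392503973559
```

View pics/w4.png

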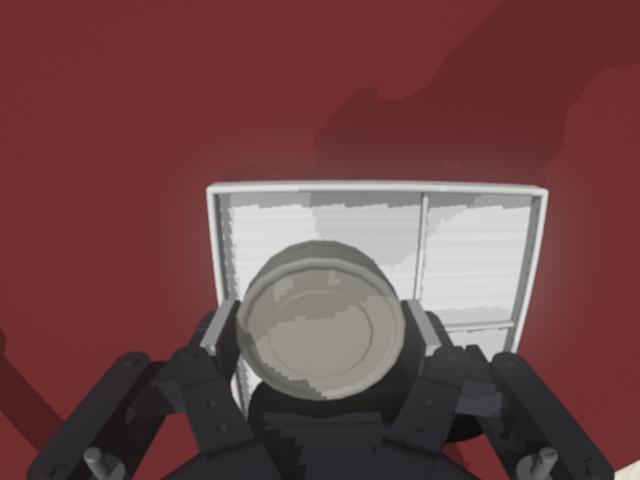

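The tin is above the larger bay, between the rim corners at (209,188) and (545,190). The partition is at about (422,195) to (415,300).

Run:
```python
from h import *
f=dict(np.load("w4.npz"))
p=plane(f,[(209,188),(546,190)],.016,True)*1000;d=(p[1]-p[0])/np.linalg.norm(p[1]-p[0]);n=np.array([-d[1],d[0]])
m=p.mean(0);C=m-89.5*n
print(p.round(1),np.linalg.norm(p[1]-p[0]),"C",C.round(1),"yaw",np.degrees(np.arctan2(d[1],d[0])))
for b in((0,-46.5),(-37.5,41.5),(59,41.5)):print((C+d*b[0]+n*b[1]).round(1))
print(np.round(plane(f,[(426,196),(416,300)],.010,True)*1000,1))
```

```text
[[ 433.1 -224.1]
 [ 625.7 -244. ]] 193.6659519784579 C [ 520.3 -323.1] yaw -5.882528909479658
[ 515.5 -369.3]
[ 487.2 -278. ]
[ 583.2 -287.9]
[[ 550.  -243. ]
 [ 542.6 -306.8]]
```

Emit:
apply_moves --motion '[0,0,0.1,0,0,0,0,0,0.2,0,0,0,0,0,0.3,0,0,0,0,0,0.35,0,0,0,0,0,0.35,0,0,0]'

```text
time_s: 12.93
ee_pos: [0.4856, -0.2764, 0.0204]
eef_rot: [-0.002, 0.744, 0.668, -0.001]
force: [-0.3, 0.4, -1.6]
width: 0.0666
grip_force: 39.8
```

Emit:
apply_moves --motion '[0,0,0.02,0,0,0,0,0,0.05,0,0,0,0,0,0.08,0,0,0,0,0,0.1,0,0,0,0,0,0.1,0,0,0]'

```text
time_s: 13.35
ee_pos: [0.4869, -0.2772, 0.0103]
eef_rot: [-0.0, 0.744, 0.668, -0.0]
force: [-0.0, -0.2, -1.3]
width: 0.0662
grip_force: 39.8
```

Emit:
apply_moves --motion '[0,0,0.004,0,0,0,0,0,0.008,0,0,0,0,0,0.012,0,0,0,0,0,0.012,0,0,0]'

```text
time_s: 13.68
ee_pos: [0.4871, -0.2773, 0.0093]
eef_rot: [0.0, 0.744, 0.668, -0.0]
force: [-0.3, -0.3, -0.7]
width: 0.0666
grip_force: 39.8
```

Emit:
apply_moves --motion '[0,0,0.004,0,0,0,0,0,0.008,0,0,0,0,0,0.008,0,0,0,0,0,0.008,0,0,0]'

```text
time_s: 14.02
ee_pos: [0.4872, -0.2773, 0.0086]
eef_rot: [0.0, 0.744, 0.668, -0.0]
force: [-1.1, -0.3, 3.7]
width: 0.0667
grip_force: 40.1
```

Emit:
apply_moves --motion '[0,0,0.003,0,0,0,0,0,0.006,0,0,0,0,0,0.006,0,0,0,0,0,0.006,0,0,0]'

```text
time_s: 14.35
ee_pos: [0.4872, -0.2773, 0.0085]
eef_rot: [0.0, 0.744, 0.668, -0.0]
force: [-4.3, 0.6, 11.5]
width: 0.067
grip_force: 41.1
```

Emit:
apply_moves --motion '[0,0,0,0,0,0,0,0,0,0,0,0,0,0,0,0,0,0,0,0,0,0,0,0]' --jaw 0.9

```text
time_s: 14.68
ee_pos: [0.4871, -0.2772, 0.0074]
eef_rot: [-0.0, 0.744, 0.668, 0.0]
force: [0.5, -0.8, -0.9]
width: 0.0769
grip_force: 0.0
```

Emit:
apply_moves --motion '[0,0,-0.05,0,0,0,0,0,-0.2,0,0,0,0,0,-0.5,0,0,0,0,0,-0.8,0,0,0,0,0,-0.96,0,0,0]'

```text
time_s: 15.1
ee_pos: [0.4887, -0.2775, 0.1266]
eef_rot: [0.002, 0.744, 0.668, 0.001]
force: [1.2, -0.1, 0.5]
width: 0.0769
grip_force: 0.0
```

Emit:
apply_moves --motion '[0,0,-0.1,0,0,0.15,0,0,-0.2,0,0,0.31,0,0,-0.3,0,0,0.47,0,0,-0.4,0,0,0.622,0,0,-0.4,0,0,0.622]' --jaw 0.6

```text
time_s: 15.52
ee_pos: [0.4886, -0.2776, 0.1735]
eef_rot: [0.002, 0.885, 0.466, 0.001]
force: [1.0, -0.2, -0.1]
width: 0.051
grip_force: 0.0
```

Emit:
apply_moves --motion '[0,0,0,0,0,0.15,0,0,0,0,0,0.31,0,0,0,0,0,0.47,0,0,0,0,0,0.622,0,0,0,0,0,0.622]'

```text
time_s: 15.93
ee_pos: [0.4868, -0.2769, 0.1703]
eef_rot: [-0.0, 0.971, 0.24, -0.0]
force: [-0.7, -0.4, 0.2]
width: 0.0511
grip_force: 0.0
```

Emit:
apply_moves --motion '[0,0,0,0,0,0.15,0,0,0,0,0,0.31,0,0,0,0,0,0.47,0,0,0,0,0,0.622,0,0,0,0,0,0.622]'

```text
time_s: 16.35
ee_pos: [0.4869, -0.277, 0.1704]
eef_rot: [-0.0, 1.0, -0.0, -0.0]
force: [-0.0, 0.2, 0.0]
width: 0.0513
grip_force: 0.0
```

Emit:
apply_moves --motion '[0.03,-0.2,0,0,0,0,0.07,-0.41,0,0,0,0,0.105,-0.62,0,0,0,0,0.142,-0.829,0,0,0,0]'

```text
time_s: 16.68
ee_pos: [0.5043, -0.1767, 0.1705]
eef_rot: [-0.0, 1.0, 0.003, -0.0]
force: [-0.2, 0.1, 0.2]
width: 0.051
grip_force: 0.0
```

Emit:
apply_moves --motion '[0.035,-0.2,0,0,0,0,0.07,-0.41,0,0,0,0,0.105,-0.62,0,0,0,0,0.142,-0.829,0,0,0,0]'

```text
time_s: 17.02
ee_pos: [0.5216, -0.0772, 0.1706]
eef_rot: [0.0, 1.0, 0.003, -0.0]
force: [-0.5, 0.5, -0.2]
width: 0.0514
grip_force: 0.0
```

Emit:
apply_moves --motion '[0.035,-0.2,0,0,0,0,0.07,-0.41,0,0,0,0,0.105,-0.62,0,0,0,0,0.142,-0.829,0,0,0,0]'

```text
time_s: 17.35
ee_pos: [0.5389, 0.0223, 0.1705]
eef_rot: [0.0, 1.0, 0.003, -0.0]
force: [0.3, 0.0, 0.1]
width: 0.0511
grip_force: 0.0
```

Emit:
apply_moves --motion '[0.035,-0.2,0,0,0,0,0.07,-0.41,0,0,0,0,0.105,-0.62,0,0,0,0,0.142,-0.829,0,0,0,0,0.142,-0.829,0,0,0,0]'

```text
time_s: 17.77
ee_pos: [0.5563, 0.1274, 0.1709]
eef_rot: [-0.002, 1.0, 0.007, 0.0]
force: [0.8, 0.9, 0.8]
width: 0.0513
grip_force: 0.0
```

Run:
```python
from h import *
f=arm.grab_frame("wrist");s=arm.get_state();print(s['time_s'],np.round(s['ee_pos'],4),np.round(s['eef_rot'],4),s['width'])
np.savez("w5.npz",**f);cv2.imwrite("pics/w5.png",f["pixels"][:,:,::-1])
```

```text
17.8167 [0.5561 0.1242 0.1707] [-0.001   1.      0.0052  0.    ] 0.051212794756741044
```

View pics/w5.png

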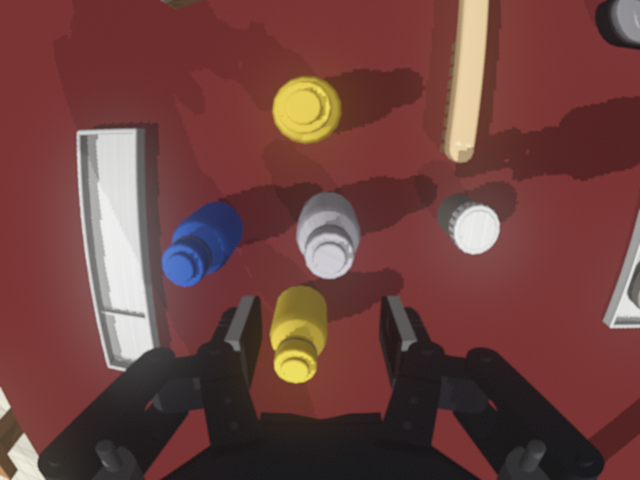

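Button centre is at (329,258), the blue look-alike's cap at (184,266) and the front yellow one's cap at (295,364). The slim tray's rim corners are at (80,131), (143,129) and (109,369), and its partition is near (122,314).

Run:
```python
from h import *
f=dict(np.load("w5.npz"))
for n,q,z in (("button",(329,258),.1),("blue",(184,266),.1),("yel",(295,364),.1),("yel2",(302,104),.1)):print(n,np.round(plane(f,[q],z,True)*1000,1))
im=f["pixels"];h=cv2.cvtColor(im,cv2.COLOR_RGB2HSV);s,v=h[...,1].astype(int),h[...,2].astype(int)
grey=((s<70)&(v>50)).astype(np.uint8)
print("tall lid",*box(f,((s<60)&(v>170)).astype(np.uint8),.052,(440,195,510,260),True))
p=plane(f,[(79,130),(144,128),(109,369)],.016,True)*1000
print(p.round(1)); d=p[0]-p[2];print(np.linalg.norm(d),np.degrees(np.arctan2(d[1],d[0])),"C",((p[1]+p[2])/2).round(1))
print(np.round(plane(f,[(102,311),(146,316)],.010,True)*1000,1))
```

```text
button [[554.3 123. ]]
blue [[546.7 217.1]]
yel [[472.8 145.3]]
yel2 [[646.3 139.9]]
tall lid [559.2   5.7  39.5  39.4   7.3] (455, 207, 46, 49)
[[641.  351.3]
 [636.3 280. ]
 [377.5 370.3]]
264.1513446705456 -4.1307787803666685 C [506.9 325.2]
[[452.5 361.1]
 [451.6 305.6]]
```

Emit:
apply_moves --motion '[0,-0.008,0.2,0,0,0,0,-0.008,0.4,0,0,0,0,-0.008,0.6,0,0,0,0,-0.008,0.72,0,0,0,0,-0.008,0.8,0,0,0]'

```text
time_s: 18.23
ee_pos: [0.555, 0.1197, 0.0726]
eef_rot: [0.001, 1.0, 0.001, -0.002]
force: [-0.7, 0.1, 0.7]
width: 0.0511
grip_force: 0.0
```

Emit:
apply_moves --motion '[0,0,0.02,0,0,0,0,0,0.04,0,0,0,0,0,0.06,0,0,0,0,0,0.06,0,0,0,0,0,0.06,0,0,0]'

```text
time_s: 18.65
ee_pos: [0.5568, 0.1215, 0.0683]
eef_rot: [-0.0, 1.0, -0.001, 0.001]
force: [0.3, -0.0, -0.1]
width: 0.051
grip_force: 0.0
```

Emit:
apply_moves --motion '[0,0,0,0,0,0,0,0,0,0,0,0,0,0,0,0,0,0,0,0,0,0,0,0,0,0,0,0,0,0]' --jaw 0 --squeeze 30

```text
time_s: 19.07
ee_pos: [0.5568, 0.1217, 0.0682]
eef_rot: [-0.0, 1.0, -0.001, 0.001]
force: [-0.6, 0.9, 6.1]
width: 0.0307
grip_force: 29.8
```

Run:
```python
from h import *
s=arm.get_state();print(np.round(s['ee_pos'],4))
f=arm.grab_frame("side");cv2.imwrite("pics/s6.png",cv2.resize(f["pixels"][100:300,150:420,::-1],None,fx=2.8,fy=2.8))
```

```text
[0.5568 0.1217 0.0682]
```

View pics/s6.png

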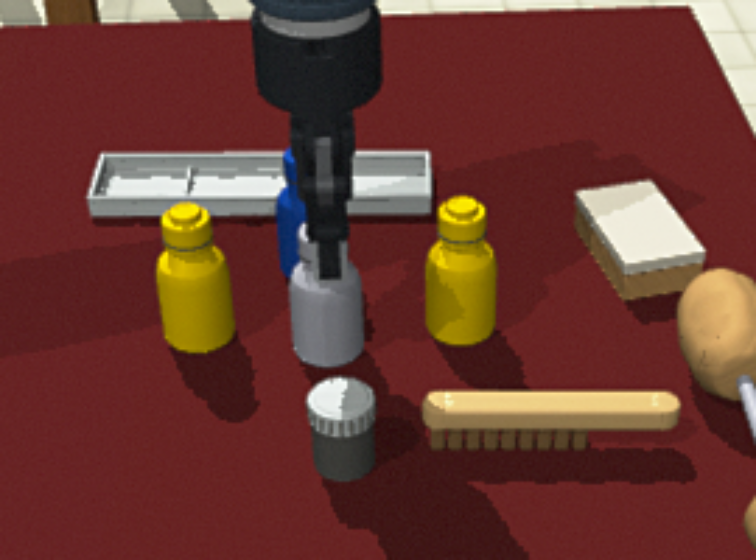

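The dispenser is gripped by its cap, with the fingertip near (328,275) in the crop and clear of the neighbouring bottles.

Emit:
apply_moves --motion '[0,0,-0.08,0,0,0,0,0,-0.25,0,0,0,0,0,-0.45,0,0,0,0,0,-0.62,0,0,0,0,0,-0.7,0,0,0]'

```text
time_s: 19.53
ee_pos: [0.5574, 0.1219, 0.1543]
eef_rot: [-0.0, 1.0, -0.001, 0.002]
force: [0.5, 1.1, -0.7]
width: 0.0313
grip_force: 30.2
```

Emit:
apply_moves --motion '[0.01,0.15,0,0,0,0,0.025,0.36,0,0,0,0,0.04,0.58,0,0,0,0,0.056,0.8,0,0,0,0,0.056,0.853,0,0,0,0]'

```text
time_s: 19.95
ee_pos: [0.5624, 0.013, 0.151]
eef_rot: [0.002, 1.0, -0.004, -0.001]
force: [0.1, -0.7, -1.4]
width: 0.0309
grip_force: 30.2
```

Emit:
apply_moves --motion '[0.014,0.17,0,0,0,0,0.028,0.34,0,0,0,0,0.04,0.52,0,0,0,0,0.056,0.7,0,0,0,0,0.056,0.853,0,0,0,0]'

```text
time_s: 20.37
ee_pos: [0.5689, -0.0848, 0.1512]
eef_rot: [0.0, 1.0, -0.002, -0.0]
force: [-0.2, -0.0, -1.2]
width: 0.0309
grip_force: 30.2
```

Emit:
apply_moves --motion '[0.014,0.17,0,0,0,0,0.028,0.34,0,0,0,0,0.04,0.52,0,0,0,0,0.056,0.7,0,0,0,0,0.056,0.853,0,0,0,0]'

```text
time_s: 20.78
ee_pos: [0.5753, -0.1871, 0.1511]
eef_rot: [0.0, 1.0, -0.002, -0.0]
force: [0.4, 0.9, -1.6]
width: 0.031
grip_force: 30.2
```

Emit:
apply_moves --motion '[0.014,0.2,0,0,0,0,0.028,0.45,0,0,0,0,0.04,0.66,0,0,0,0,0.056,0.8,0,0,0,0,0.056,0.853,0,0,0,0]'

```text
time_s: 21.2
ee_pos: [0.5811, -0.2918, 0.1509]
eef_rot: [0.001, 1.0, -0.003, -0.001]
force: [0.2, -0.5, -0.9]
width: 0.031
grip_force: 30.2
```

Emit:
apply_moves --motion '[0,0,0.05,0,0,0,0,0,0.15,0,0,0,0,0,0.3,0,0,0,0,0,0.4,0,0,0,0,0,0.4,0,0,0]'

```text
time_s: 21.62
ee_pos: [0.5799, -0.2849, 0.0997]
eef_rot: [-0.002, 1.0, -0.0, -0.003]
force: [-0.7, -0.1, -2.6]
width: 0.0308
grip_force: 30.2
```

Run:
```python
from h import *
f=arm.grab_frame("wrist");s=arm.get_state();print(s['time_s'],np.round(s['ee_pos'],4),np.round(s['eef_rot'],4),s['width'],s['grip_force'])
np.savez("w6.npz",**f);cv2.imwrite("pics/w6.png",f["pixels"][:,:,::-1])
```

```text
21.6667 [ 0.5809 -0.2857  0.1014] [-1.2e-03  1.0e+00 -3.0e-04 -1.9e-03] 0.030878100519013928 30.183597207069397
```

View pics/w6.png

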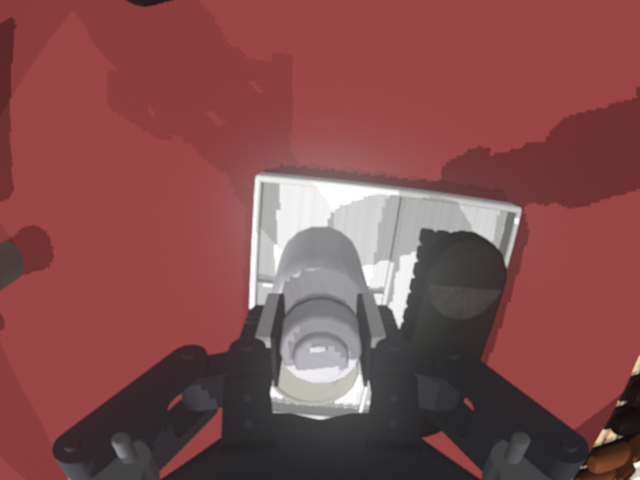

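The dispenser hangs upright above the smaller bay, between the partition near (395,220) and the left rim near (258,240).

Emit:
apply_moves --motion '[0,0,0.06,0,0,0,0,0,0.13,0,0,0,0,0,0.19,0,0,0,0,0,0.23,0,0,0,0,0,0.23,0,0,0]'

```text
time_s: 22.08
ee_pos: [0.5813, -0.2877, 0.0746]
eef_rot: [-0.0, 1.0, -0.001, -0.001]
force: [-0.3, 0.2, -1.2]
width: 0.0313
grip_force: 30.2
```

Emit:
apply_moves --motion '[0,0,0.008,0,0,0,0,0,0.016,0,0,0,0,0,0.02,0,0,0,0,0,0.02,0,0,0]'

```text
time_s: 22.42
ee_pos: [0.5822, -0.2881, 0.0738]
eef_rot: [0.0, 1.0, -0.001, 0.0]
force: [0.5, 0.4, -1.6]
width: 0.0307
grip_force: 30.2
```

Emit:
apply_moves --motion '[0,0,0.005,0,0,0,0,0,0.01,0,0,0,0,0,0.014,0,0,0,0,0,0.014,0,0,0]'

```text
time_s: 22.75
ee_pos: [0.5821, -0.2881, 0.0719]
eef_rot: [0.0, 1.0, -0.001, -0.0]
force: [0.1, -0.4, -1.0]
width: 0.0309
grip_force: 30.2
```

Emit:
apply_moves --motion '[0,0,0.004,0,0,0,0,0,0.006,0,0,0,0,0,0.006,0,0,0]'

```text
time_s: 23.0
ee_pos: [0.5823, -0.288, 0.0714]
eef_rot: [0.0, 1.0, -0.001, 0.0]
force: [0.1, 0.1, -0.1]
width: 0.0314
grip_force: 30.4
```

Emit:
apply_moves --motion '[0,0,0.002,0,0,0,0,0,0.004,0,0,0,0,0,0.004,0,0,0]'

```text
time_s: 23.25
ee_pos: [0.5825, -0.288, 0.0714]
eef_rot: [0.0, 1.0, -0.001, 0.0]
force: [-1.2, 1.0, 5.4]
width: 0.0311
grip_force: 30.8
```

Emit:
apply_moves --motion '[0,0,0,0,0,0,0,0,0,0,0,0,0,0,0,0,0,0,0,0,0,0,0,0]' --jaw 0.6

```text
time_s: 23.58
ee_pos: [0.582, -0.288, 0.0705]
eef_rot: [-0.0, 1.0, -0.001, -0.0]
force: [-0.0, -0.0, 0.5]
width: 0.0513
grip_force: 0.0
```

Emit:
apply_moves --motion '[0,0,-0.05,0,0,0,0,0,-0.2,0,0,0,0,0,-0.5,0,0,0,0,0,-0.8,0,0,0,0,0,-0.85,0,0,0]'

```text
time_s: 24.0
ee_pos: [0.5857, -0.2893, 0.1797]
eef_rot: [0.002, 1.0, -0.001, 0.005]
force: [1.7, -0.5, -0.1]
width: 0.0514
grip_force: 0.0
```

Emit:
apply_moves --motion '[0.05,-0.17,0,0,0,0,0.11,-0.34,0,0,0,0,0.17,-0.52,0,0,0,0,0.23,-0.7,0,0,0,0,0.274,-0.837,0,0,0,0]'

```text
time_s: 24.42
ee_pos: [0.6161, -0.1853, 0.1732]
eef_rot: [-0.0, 1.0, -0.001, 0.0]
force: [0.8, 0.5, 0.2]
width: 0.0515
grip_force: 0.0
```

Emit:
apply_moves --motion '[0.05,-0.17,0,0,0,0,0.11,-0.34,0,0,0,0,0.17,-0.52,0,0,0,0,0.23,-0.7,0,0,0,0,0.274,-0.837,0,0,0,0]'

```text
time_s: 24.83
ee_pos: [0.6491, -0.0848, 0.1732]
eef_rot: [-0.0, 1.0, -0.001, 0.0]
force: [-0.6, 0.3, 0.2]
width: 0.0512
grip_force: 0.0
```

Emit:
apply_moves --motion '[0.07,-0.2,0,0,0,0.03,0.14,-0.42,0,0,0,0.06,0.2,-0.62,0,0,0,0.09,0.25,-0.77,0,0,0,0.113,0.274,-0.837,0,0,0,0.113]'

```text
time_s: 25.25
ee_pos: [0.6821, 0.0175, 0.1731]
eef_rot: [-0.001, 0.999, -0.044, 0.0]
force: [-1.2, 0.8, 0.3]
width: 0.0512
grip_force: 0.0
```

Run:
```python
from h import *
f=arm.grab_frame("wrist");s=arm.get_state();print(s['time_s'],np.round(s['ee_pos'],4),np.round(s['eef_rot'],4),s['width'],s['grip_force'])
np.savez("w7.npz",**f);cv2.imwrite("pics/w7.png",f["pixels"][:,:,::-1])
im=f["pixels"];h=cv2.cvtColor(im,cv2.COLOR_RGB2HSV);H,s,v=[h[...,i].astype(int) for i in range(3)]
pale=((H>11)&(H<32)&(v>90)&(s>50)).astype(np.uint8)
print("welt",*box(f,pale,.030,(250,60,420,420),True))
```

```text
25.3 [0.6822 0.0178 0.173 ] [-1.300e-03  9.991e-01 -4.320e-02  4.000e-04] 0.051006254060852615 0.0
welt [687.1  12.3  23.  161.3  85.2] (313, 113, 30, 194)
```

View pics/w7.png

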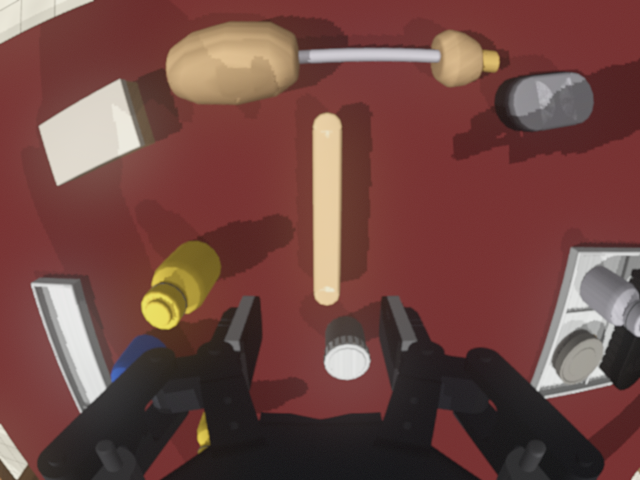

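Emit:
apply_moves --motion '[-0.015,0,0.2,0,0,0,-0.015,0,0.4,0,0,0,-0.015,0,0.6,0,0,0,-0.015,0,0.8,0,0,0,-0.015,0,0.8,0,0,0]'

```text
time_s: 25.72
ee_pos: [0.6759, 0.0106, 0.0717]
eef_rot: [0.001, 0.999, -0.046, -0.004]
force: [-1.4, -0.6, -0.3]
width: 0.0511
grip_force: 0.0
```

Emit:
apply_moves --motion '[0,0,0.15,0,0,0,0,0,0.3,0,0,0,0,0,0.42,0,0,0,0,0,0.5,0,0,0,0,0,0.52,0,0,0]'

```text
time_s: 26.13
ee_pos: [0.6789, 0.0124, 0.0131]
eef_rot: [0.0, 0.999, -0.046, -0.001]
force: [-0.0, -0.2, 0.1]
width: 0.0512
grip_force: 0.0
```

Emit:
apply_moves --motion '[0,0,0,0,0,0,0,0,0,0,0,0]'

```text
time_s: 26.3
ee_pos: [0.6804, 0.0131, 0.0152]
eef_rot: [-0.0, 0.999, -0.046, 0.001]
force: [-0.1, 0.6, 0.9]
width: 0.0511
grip_force: 0.0
```

Emit:
apply_moves --motion '[0,0,0,0,0,0,0,0,0,0,0,0,0,0,0,0,0,0,0,0,0,0,0,0,0,0,0,0,0,0]' --jaw 0 --squeeze 30

```text
time_s: 26.72
ee_pos: [0.6806, 0.0133, 0.0153]
eef_rot: [-0.0, 0.999, -0.046, 0.001]
force: [-0.6, 0.4, 6.9]
width: 0.0211
grip_force: 30.3
```

Emit:
apply_moves --motion '[0,0,-0.08,0,0,0,0,0,-0.25,0,0,0,0,0,-0.5,0,0,0,0,0,-0.75,0,0,0,0,0,-1,0,0,0]'

```text
time_s: 27.13
ee_pos: [0.6791, 0.0132, 0.1357]
eef_rot: [0.0, 0.999, -0.046, -0.001]
force: [0.8, -0.1, 0.3]
width: 0.0215
grip_force: 29.5
```

Emit:
apply_moves --motion '[0,0,-0.07,0,0,0,0,0,-0.14,0,0,0,0,0,-0.2,0,0,0,0,0,-0.2,0,0,0]'

```text
time_s: 27.47
ee_pos: [0.6798, 0.0132, 0.1589]
eef_rot: [0.0, 0.999, -0.046, 0.0]
force: [0.1, 0.3, -0.4]
width: 0.0215
grip_force: 29.5
```

Emit:
apply_moves --motion '[-0.09,-0.16,0,0,0,0,-0.19,-0.33,0,0,0,0,-0.29,-0.51,0,0,0,0,-0.39,-0.68,0,0,0,0,-0.477,-0.83,0,0,0,0]'

```text
time_s: 27.88
ee_pos: [0.6299, 0.1191, 0.1566]
eef_rot: [0.0, 0.999, -0.045, -0.002]
force: [0.7, -0.5, -1.0]
width: 0.0212
grip_force: 29.5
```

Emit:
apply_moves --motion '[-0.09,-0.16,0,0,0,0,-0.19,-0.33,0,0,0,0,-0.29,-0.51,0,0,0,0,-0.39,-0.68,0,0,0,0,-0.477,-0.83,0,0,0,0]'

```text
time_s: 28.3
ee_pos: [0.582, 0.2233, 0.1567]
eef_rot: [0.0, 0.999, -0.045, -0.001]
force: [-0.4, -0.3, -0.9]
width: 0.0215
grip_force: 29.5
```

Emit:
apply_moves --motion '[-0.12,-0.2,0,0,0,-0.01,-0.24,-0.42,0,0,0,-0.02,-0.35,-0.62,0,0,0,-0.026,-0.44,-0.77,0,0,0,-0.026,-0.477,-0.83,0,0,0,-0.026]'

```text
time_s: 28.72
ee_pos: [0.5327, 0.3301, 0.1569]
eef_rot: [-0.0, 0.999, -0.033, -0.002]
force: [-0.3, 0.6, -0.6]
width: 0.0213
grip_force: 29.5
```

Run:
```python
from h import *
f=arm.grab_frame("wrist");s=arm.get_state();print(s['time_s'],np.round(s['ee_pos'],4),np.round(s['eef_rot'],4),s['width'],s['grip_force'])
np.savez("w8.npz",**f);cv2.imwrite("pics/w8.png",f["pixels"][:,:,::-1])
```

```text
28.7667 [0.5328 0.3302 0.1571] [-5.000e-04  9.995e-01 -3.280e-02 -1.600e-03] 0.021207381953886568 29.53343689441681
```

View pics/w8.png

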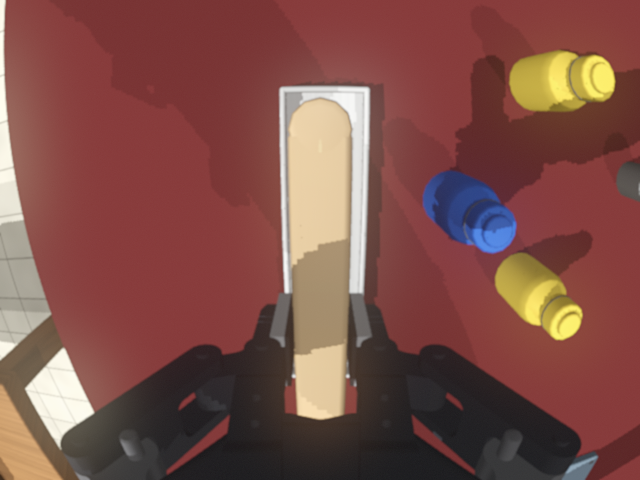

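The brush is in line with the slim tray, tip at (320,99). The tray's far rim corners are at (281,88) and (369,87).

Run:
```python
from h import *
f=dict(np.load("w8.npz"))
p=plane(f,[(281,88),(370,87)],.016,True)*1000;print(p.round(1))
q=plane(f,[(282,110),(288,285),(370,110),(362,285)],.016,True)*1000
d1,d2=q[0]-q[1],q[2]-q[3]
print(q.round(1),[np.degrees(np.arctan2(d[1],d[0])).round(2) for d in(d1,d2)])
m=p.mean(0)
for y in(-3.5,-4.2):
    u=np.array([np.cos(np.radians(y)),np.sin(np.radians(y))]);C=m-130*u;print("C",C.round(1),"long",(C+34.5*u).round(1),"short",(C-94*u).round(1))
print("brush tip",np.round(plane(f,[(320,99)],.167,True)*1000,1),np.round(plane(f,[(293,200),(348,200)],.167,True)*1000,1))
s=arm.get_state();print(np.round(s['ee_pos'],4))
```

```text
[[639.8 353.3]
 [636.5 286.9]]
[[622.9 353.7]
 [480.4 361.7]
 [618.8 287.9]
 [476.3 299.3]] [np.float64(-3.19), np.float64(-4.6)]
C [508.4 328. ] long [542.8 325.9] short [414.6 333.7]
C [508.5 329.6] long [542.9 327. ] short [414.7 336.5]
brush tip [[620.7 325.1]] [[585.1 337.3]
 [583.8 317.3]]
[0.5328 0.3302 0.1571]
```

Emit:
apply_moves --motion '[-0.012,0,0.15,0,0,0,-0.012,0,0.35,0,0,0,-0.012,0,0.55,0,0,0,-0.012,0,0.75,0,0,0,-0.012,0,0.9,0,0,0]'

```text
time_s: 29.18
ee_pos: [0.5346, 0.3233, 0.0475]
eef_rot: [0.002, 0.999, -0.036, -0.001]
force: [0.0, 0.4, -0.9]
width: 0.0211
grip_force: 29.6
```

Emit:
apply_moves --motion '[0,0,0.05,0,0,0,0,0,0.1,0,0,0,0,0,0.15,0,0,0,0,0,0.18,0,0,0,0,0,0.18,0,0,0]'

```text
time_s: 29.6
ee_pos: [0.5348, 0.3263, 0.0287]
eef_rot: [0.0, 0.999, -0.036, 0.0]
force: [-0.1, 0.0, -1.1]
width: 0.0212
grip_force: 29.5
```

Emit:
apply_moves --motion '[0,0,0.01,0,0,0,0,0,0.02,0,0,0,0,0,0.02,0,0,0,0,0,0.02,0,0,0]'

```text
time_s: 29.93
ee_pos: [0.5348, 0.3267, 0.0267]
eef_rot: [-0.0, 0.999, -0.035, 0.0]
force: [0.1, 0.9, -1.1]
width: 0.0213
grip_force: 29.5
```

Emit:
apply_moves --motion '[0,0,0.015,0,0,0,0,0,0.03,0,0,0,0,0,0.045,0,0,0,0,0,0.055,0,0,0,0,0,0.055,0,0,0]'

```text
time_s: 30.35
ee_pos: [0.5343, 0.3264, 0.0193]
eef_rot: [0.0, 0.999, -0.035, -0.0]
force: [-0.2, -0.0, -0.7]
width: 0.0216
grip_force: 29.5
```

Emit:
apply_moves --motion '[0,0,0.004,0,0,0,0,0,0.008,0,0,0,0,0,0.01,0,0,0,0,0,0.01,0,0,0]'

```text
time_s: 30.68
ee_pos: [0.5346, 0.3265, 0.0185]
eef_rot: [0.0, 0.999, -0.035, -0.0]
force: [-0.0, -0.1, 0.3]
width: 0.0213
grip_force: 29.5
```

Emit:
apply_moves --motion '[0,0,0.003,0,0,0,0,0,0.006,0,0,0,0,0,0.006,0,0,0]'

```text
time_s: 30.93
ee_pos: [0.5347, 0.3266, 0.0183]
eef_rot: [0.0, 0.999, -0.036, 0.0]
force: [-1.3, -0.5, 5.7]
width: 0.0217
grip_force: 30.2
```

Emit:
apply_moves --motion '[0,0,0,0,0,0,0,0,0,0,0,0,0,0,0,0,0,0,0,0,0,0,0,0]' --jaw 0.45

```text
time_s: 31.27
ee_pos: [0.5346, 0.3265, 0.0177]
eef_rot: [0.0, 0.999, -0.035, -0.0]
force: [-0.4, 0.6, -0.6]
width: 0.0385
grip_force: 0.0
```

Emit:
apply_moves --motion '[0,0,-0.05,0,0,0,0,0,-0.2,0,0,0,0,0,-0.5,0,0,0,0,0,-0.75,0,0,0,0,0,-1,0,0,0]'

```text
time_s: 31.68
ee_pos: [0.5345, 0.3266, 0.1396]
eef_rot: [-0.0, 0.999, -0.035, 0.0]
force: [0.8, 0.5, -0.1]
width: 0.0383
grip_force: 0.0
```

Emit:
apply_moves --motion '[0,0,-0.1,0,0,0,0,0,-0.2,0,0,0,0,0,-0.25,0,0,0,0,0,-0.25,0,0,0]' --jaw 0.75

```text
time_s: 32.02
ee_pos: [0.5348, 0.3266, 0.1684]
eef_rot: [-0.0, 0.999, -0.036, 0.0]
force: [0.1, -0.2, -0.2]
width: 0.0642
grip_force: 0.0
```

Emit:
apply_moves --motion '[0.02,0.17,0,0,0,0,0.05,0.35,0,0,0,0,0.08,0.54,0,0,0,0,0.11,0.72,0,0,0,0,0.132,0.882,0,0,0,0]'

```text
time_s: 32.43
ee_pos: [0.5421, 0.2176, 0.1659]
eef_rot: [0.001, 0.999, -0.036, -0.001]
force: [0.3, 0.4, 0.6]
width: 0.064
grip_force: 0.0
```

Emit:
apply_moves --motion '[0.02,0.17,0,0,0,0,0.05,0.35,0,0,0,0,0.08,0.54,0,0,0,0,0.11,0.72,0,0,0,0,0.132,0.882,0,0,0,0]'

```text
time_s: 32.85
ee_pos: [0.5502, 0.1111, 0.166]
eef_rot: [0.001, 0.999, -0.036, -0.001]
force: [0.3, 1.0, 0.4]
width: 0.0644
grip_force: 0.0
```

Emit:
apply_moves --motion '[0.03,0.22,0,0,0,0,0.07,0.45,0,0,0,0,0.1,0.66,0,0,0,0,0.125,0.82,0,0,0,0,0.132,0.882,0,0,0,0]'

```text
time_s: 33.27
ee_pos: [0.5585, 0.0022, 0.166]
eef_rot: [0.001, 0.999, -0.038, -0.002]
force: [-0.2, 0.1, -0.5]
width: 0.0639
grip_force: 0.0
```

Run:
```python
from h import *
f=arm.grab_frame("wrist");s=arm.get_state();print(s['time_s'],np.round(s['ee_pos'],4),np.round(s['eef_rot'],4),s['width'])
np.savez("w9.npz",**f)
im=f["pixels"];h=cv2.cvtColor(im,cv2.COLOR_RGB2HSV);s,v=[h[...,i].astype(int) for i in (1,2)]
print("tall",*box(f,((s<60)&(v>150)).astype(np.uint8),.052,(260,150,380,330),True))
```

```text
33.3167 [0.5586 0.0024 0.1662] [ 0.001   0.9993 -0.0378 -0.0014] 0.06383738390997148
tall [559.3   5.2  40.2  40.1  42.9] (289, 205, 57, 55)
```

Emit:
apply_moves --motion '[0,0,0.2,0,0,0,0,0,0.4,0,0,0,0,0,0.65,0,0,0,0,0,0.85,0,0,0,0,0,0.9,0,0,0]'

```text
time_s: 33.73
ee_pos: [0.556, 0.0083, 0.0556]
eef_rot: [-0.0, 0.999, -0.034, -0.004]
force: [-0.7, -1.2, -0.2]
width: 0.0641
grip_force: 0.0
```

Emit:
apply_moves --motion '[0,0,0.1,0,0,0,0,0,0.2,0,0,0,0,0,0.28,0,0,0,0,0,0.32,0,0,0,0,0,0.32,0,0,0]'

```text
time_s: 34.15
ee_pos: [0.5591, 0.0065, 0.0207]
eef_rot: [0.0, 0.999, -0.035, -0.001]
force: [-0.3, -0.0, 0.5]
width: 0.0639
grip_force: 0.0
```

Emit:
apply_moves --motion '[0,0,0,0,0,0,0,0,0,0,0,0,0,0,0,0,0,0,0,0,0,0,0,0,0,0,0,0,0,0]' --jaw 0 --squeeze 30

```text
time_s: 34.57
ee_pos: [0.5603, 0.0064, 0.0222]
eef_rot: [-0.0, 0.999, -0.036, 0.001]
force: [-1.0, -0.5, 6.8]
width: 0.039
grip_force: 30.5
```

Emit:
apply_moves --motion '[0,0,-0.08,0,0,0,0,0,-0.25,0,0,0,0,0,-0.5,0,0,0,0,0,-0.75,0,0,0,0,0,-1,0,0,0]'

```text
time_s: 34.98
ee_pos: [0.5588, 0.0065, 0.1429]
eef_rot: [-0.0, 0.999, -0.035, -0.0]
force: [1.4, -0.4, -1.0]
width: 0.0395
grip_force: 30.4
```

Emit:
apply_moves --motion '[0,0,-0.05,0,0,0,0,0,-0.1,0,0,0,0,0,-0.1,0,0,0]'

```text
time_s: 35.23
ee_pos: [0.5596, 0.0063, 0.1542]
eef_rot: [0.0, 0.999, -0.036, 0.0]
force: [-0.4, 0.1, -1.3]
width: 0.0393
grip_force: 30.4
```

Emit:
apply_moves --motion '[-0.08,-0.16,0,0,0,0,-0.18,-0.34,0,0,0,0,-0.28,-0.53,0,0,0,0,-0.38,-0.71,0,0,0,0,-0.467,-0.882,0,0,0,0]'

```text
time_s: 35.65
ee_pos: [0.5089, 0.1168, 0.1517]
eef_rot: [0.0, 0.999, -0.035, -0.002]
force: [0.7, 0.6, -1.3]
width: 0.0388
grip_force: 30.5
```

Emit:
apply_moves --motion '[-0.09,-0.17,0,0,0,0,-0.18,-0.35,0,0,0,0,-0.28,-0.53,0,0,0,0,-0.38,-0.71,0,0,0,0,-0.467,-0.882,0,0,0,0]'

```text
time_s: 36.07
ee_pos: [0.4606, 0.2261, 0.1517]
eef_rot: [0.001, 0.999, -0.035, -0.002]
force: [0.3, -0.5, -1.0]
width: 0.0391
grip_force: 30.5
```

Emit:
apply_moves --motion '[-0.12,-0.22,0,0,0,0,-0.24,-0.45,0,0,0,0,-0.36,-0.67,0,0,0,0,-0.44,-0.83,0,0,0,0,-0.467,-0.882,0,0,0,0]'

```text
time_s: 36.48
ee_pos: [0.4109, 0.3385, 0.152]
eef_rot: [-0.0, 0.999, -0.033, -0.002]
force: [-0.1, 0.6, -0.8]
width: 0.0389
grip_force: 30.5
```

Emit:
apply_moves --motion '[0,0,0.1,0,0,0,0,0,0.25,0,0,0,0,0,0.4,0,0,0,0,0,0.5,0,0,0,0,0,0.5,0,0,0]'

```text
time_s: 36.9
ee_pos: [0.4131, 0.3316, 0.0898]
eef_rot: [0.003, 0.999, -0.036, -0.002]
force: [-0.5, -0.1, -0.8]
width: 0.0392
grip_force: 30.5
```

Run:
```python
from h import *
f=arm.grab_frame("wrist");s=arm.get_state();print(s['time_s'],np.round(s['ee_pos'],4),np.round(s['eef_rot'],4),s['width'],s['grip_force'])
np.savez("w10.npz",**f);cv2.imwrite("pics/w10.png",f["pixels"][:,:,::-1])
```

```text
36.95 [0.4137 0.3327 0.0914] [ 0.0017  0.9993 -0.0362 -0.0014] 0.039158056673077195 30.507643818855286
```

View pics/w10.png

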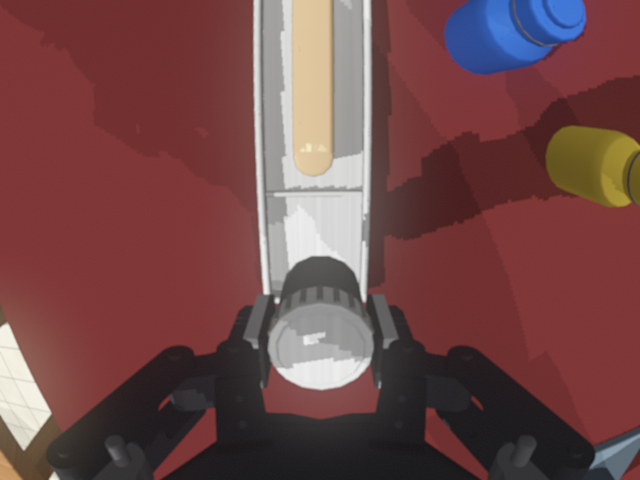

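The welt brush lies in the long bay, its end at about (313,172). The partition is at row 193, columns 267 to 362, and the tin is above the short bay.

Run:
```python
from h import *
f=dict(np.load("w10.npz"))
p=plane(f,[(267,193),(362,193)],.010,True)*1000;m=p.mean(0);print(p.round(1));u=np.array([.9976,-.0698]);print("short",(m-34.5*u).round(1))
print("rims",np.round(plane(f,[(262,193),(368,193),(267,295),(364,298)],.016,True)*1000,1))
print("brush end",np.round(plane(f,[(313,175)],.030,True)*1000,1))
s=arm.get_state();print(np.round(s['ee_pos'],4))
```

```text
[[452.  361.7]
 [447.6 303.9]]
short [415.4 335.2]
rims [[453.4 363.8]
 [448.7 300.9]
 [386.1 368.8]
 [379.2 305.6]]
brush end [[463.8 332.3]]
[0.4137 0.3327 0.0914]
```

Emit:
apply_moves --motion '[0,0,0.1,0,0,0,0,0,0.2,0,0,0,0,0,0.3,0,0,0,0,0,0.35,0,0,0,0,0,0.35,0,0,0]'

```text
time_s: 37.37
ee_pos: [0.4133, 0.3343, 0.0497]
eef_rot: [0.001, 0.999, -0.035, -0.001]
force: [-0.5, -0.8, -1.5]
width: 0.0392
grip_force: 30.5
```

Emit:
apply_moves --motion '[0,0,0.05,0,0,0,0,0,0.1,0,0,0,0.006,0,0.15,0,0,0,0.006,0,0.18,0,0,0,0.006,0,0.18,0,0,0]'

```text
time_s: 37.78
ee_pos: [0.4147, 0.3346, 0.029]
eef_rot: [0.0, 0.999, -0.035, -0.0]
force: [-0.6, -0.3, -1.5]
width: 0.0391
grip_force: 30.5
```

Emit:
apply_moves --motion '[0,0,0.006,0,0,0,0,0,0.012,0,0,0,0,0,0.016,0,0,0,0,0,0.016,0,0,0]'

```text
time_s: 38.12
ee_pos: [0.4151, 0.3351, 0.028]
eef_rot: [-0.0, 0.999, -0.035, 0.0]
force: [0.3, -0.1, -1.9]
width: 0.0392
grip_force: 30.5
```

Emit:
apply_moves --motion '[0,0,0.003,0,0,0,0,0,0.006,0,0,0,0,0,0.006,0,0,0]'

```text
time_s: 38.37
ee_pos: [0.415, 0.335, 0.0272]
eef_rot: [-0.0, 0.999, -0.035, 0.0]
force: [-0.3, 0.3, -1.5]
width: 0.0394
grip_force: 30.5
```

Emit:
apply_moves --motion '[0,0,0.005,0,0,0,0,0,0.01,0,0,0,0,0,0.013,0,0,0,0,0,0.013,0,0,0]'

```text
time_s: 38.7
ee_pos: [0.4149, 0.335, 0.0255]
eef_rot: [0.0, 0.999, -0.035, -0.0]
force: [-0.4, 0.3, -0.9]
width: 0.0391
grip_force: 30.5
```

Emit:
apply_moves --motion '[0,0,0.003,0,0,0,0,0,0.006,0,0,0,0,0,0.006,0,0,0]'

```text
time_s: 38.95
ee_pos: [0.415, 0.335, 0.0252]
eef_rot: [0.0, 0.999, -0.035, 0.0]
force: [-0.8, -1.2, 4.2]
width: 0.0391
grip_force: 31.0
```

Contact, so I release, rise, and take a last picture.

Emit:
apply_moves --motion '[0,0,0,0,0,0,0,0,0,0,0,0,0,0,0,0,0,0,0,0,0,0,0,0]' --jaw 0.7

```text
time_s: 39.28
ee_pos: [0.4151, 0.335, 0.0248]
eef_rot: [-0.0, 0.999, -0.035, -0.0]
force: [0.3, -0.2, -0.5]
width: 0.0598
grip_force: 0.0
```

Emit:
apply_moves --motion '[0,0,-0.05,0,0,0,0,0,-0.2,0,0,0,0,0,-0.5,0,0,0,0,0,-0.75,0,0,0,0,0,-1,0,0,0]'

```text
time_s: 39.7
ee_pos: [0.4148, 0.335, 0.1466]
eef_rot: [-0.0, 0.999, -0.035, -0.0]
force: [0.3, -0.3, -0.1]
width: 0.0596
grip_force: 0.0
```

Emit:
apply_moves --motion '[0,0.3,-0.3,0,0,0,0,0.6,-0.6,0,0,0,0,0.8,-0.8,0,0,0,0,0.8,-0.8,0,0,0,0,0.8,-0.8,0,0,0]'

```text
time_s: 40.12
ee_pos: [0.4098, 0.2376, 0.2434]
eef_rot: [-0.001, 0.999, -0.037, 0.002]
force: [0.7, -0.1, 0.1]
width: 0.0598
grip_force: 0.0
```

Run:
```python
from h import *
f=arm.grab_frame("scene")["pixels"][:,:,::-1];g=arm.grab_frame("side")["pixels"][:,:,::-1]
a=cv2.resize(f[185:315,60:200],(420,390));b=cv2.resize(f[90:220,360:490],(380,390))
c=cv2.resize(g[130:200,160:340],(440,171));d=cv2.resize(g[330:480,140:350],(280,200))
o=np.zeros((600,800,3),np.uint8);o[:390,:420]=a;o[:390,420:]=b;o[395:566,:440]=c;o[395:595,460:740]=d
cv2.imwrite("pics/end.png",o);print(arm.get_state()['time_s'])
```

```text
40.2167
```

View pics/end.png

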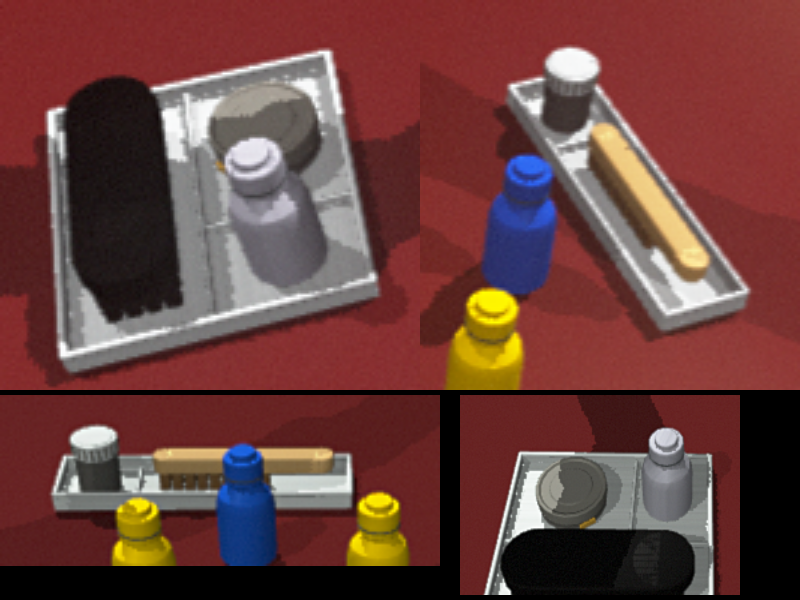

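All five items sit upright and flat in their bays: the brush, flat tin and dispenser in the broad tray, the welt brush and tall tin in the slim one. The arm is clear, so I hand the job in.

```bash
python3 -c "
from workcell import arm
print(arm.finish_job())"
```

```text
the job is handed in; nothing more can be done
None
```

Both shoe-care kits are made up in their trays, placed in the order listed, and the job is handed in at about 40 s of the 131 s allowed; the hand-in gave no verdict, but the last pictures showed all five items flat and upright in their bays.

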